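Screw the lid onto the spice grinder

TASK

Close the spice grinder: set its red lid squarely on the neck and, pressing only lightly, turn it backward (counterclockwise seen from above) until it drops into the thread starts, then screw it forward (clockwise) until it is fully home against its stop, and let go of it. Feel your way and never press or wrench the lid against the grinder with more than about 40 N, and do not push about the yellow-capped spice jar, the brown bottle or the small blue-labelled jar.

Things in the scene. Friction and masses are not known exactly. Their poses are not given: they have to be found in the camera images.
- lid_grip (a point): Grip point of the loose red lid: centre of the upright grip bar on its top, 44 mm long (point's x), 14 mm wide (y), 24 mm high. Below the bar the lid is a cap 62 mm across, 34 mm high, open underneath: this point is 46 mm above its lower edge, 12 mm below the bar's top. z is the lid's axis, up. About 0.09 kg; stands upright on the worktop at first.
- lid_pins (a point): Centre of the ring of four pins inside the lid's skirt, on the lid's axis, 41 mm below the grip point, 5 mm above the lower edge. The round pins, 5 mm thick, point inward to a radius of 23.2 mm from the skirt (inner radius 27.7 mm), one each along this point's +x, +y, -x, -y.
- grinder: The electric spice grinder, held fast by its suction feet; origin on the worktop under its centre, z up. A dark steel body 107 mm across, 92 mm high, with a bright metal cup on top. The cup counts as part of it.
- grinder_mouth (a point): Centre of the mouth of the grinder's cup, at the neck's top, 128 mm above the worktop. Neck radius 22 mm, tapered over the top 5 mm to 18.5 mm; four equal ridges stand out to 26.5 mm, 90 degrees apart, with gaps 22 degrees wide (the thread starts) between. The angle of the cup and its ridges differs each time and is NOT shown by this point's axes: find it by feel.
- lid_at_start (a point): On the neck's axis, 24.5 mm above the mouth: where the lid's grip point lies once the pins have dropped through the gaps to the thread starts. It lies 10 mm higher while the pins rest on the ridges' flat tops, 13 mm higher on the stop posts at the ridges' ends (a first drop of 3 mm is thus no thread start). Turning back up to 90 degrees brings the drop; just past it is a stop.
- lid_at_home (a point): On the neck's axis, 18.5 mm above the mouth: where the lid's grip point lies when fully home. From a gap, clockwise turning takes the pins under the ridges and lowers the lid 6 mm over 62 degrees, evenly, to a hard stop 62 to 73 degrees from the drop. Turned clockwise on top of the ridges, the pins jam on the stop posts. Friction: the lid does not turn or sink by itself.
- yellow_cap_jar_mid (a point): Centre (half-way up) of a bystander: glass spice jar with yellow cap, 42 mm across, 96 mm high.
- brown_bottle_mid (a point): Centre (half-way up) of a bystander: small dark brown bottle with black cap, 40 mm across, 102 mm high.
- pill_jar_mid (a point): Centre (half-way up) of a bystander: small blue-labelled jar with white cap, 43 mm across, 76 mm high.
There are look-alikes about, which are no part of the job. Of the things shaped like the part that bears lid_grip, the red one is meant.

How it is judged:
On the way, in this order (a step that is already met when the one before it is completed fails the run):
1. the lid is held over the mouth of the grinder, above its threads (horizontal distance between lid_grip and grinder_mouth below 0.02 m and z of lid_grip in the frame of grinder_mouth above 0.03 m), for 0.1 s.
2. the lid has dropped, level, into the thread starts (horizontal distance between lid_grip and grinder_mouth below 0.004 m and z of lid_grip in the frame of grinder_mouth between 0.021 and 0.0265 m and angle between lid_grip's own z axis and vertical below 0.08 rad), for 0.1 s.
At the end, for the whole second after the job is handed in: The lid is screwed fully home on the grinder's neck: its grip point at most 19.7 mm above the mouth (18.5 mm is home), within 4 mm of the mouth's axis, tilted less than 0.06 rad, and released (z of lid_grip in the frame of grinder_mouth below 0.0197 m and horizontal distance between lid_grip and grinder_mouth below 0.004 m and angle between lid_grip's own z axis and vertical below 0.06 rad and contact force between the fingers and lid below 0.05 N); the robot touches nothing.
It fails at once if the lid is pressed or wrenched against the grinder with more than 45 N (contact force between lid and grinder above 45 N).
It fails at once if the yellow-capped spice jar is pushed more than 25 mm or tipped (distance of yellow_cap_jar_mid from where it was at the start of the episode above 0.025 m or angle between yellow_cap_jar_mid's own z axis and vertical above 0.4 rad).
It fails at once if the brown bottle is pushed more than 25 mm or tipped (distance of brown_bottle_mid from where it was at the start of the episode above 0.025 m or angle between brown_bottle_mid's own z axis and vertical above 0.4 rad).
It fails at once if the small blue-labelled jar is pushed more than 25 mm or tipped (distance of pill_jar_mid from where it was at the start of the episode above 0.025 m or angle between pill_jar_mid's own z axis and vertical above 0.4 rad).
It also fails if it takes over 72 s, if anything falls off the work surface, if the arm or the gripper's body presses on something with over 40 N, if the wrist force passes 120 N, or if a joint passes its speed limit or range.

ROBOT

A 6-joint arm with a two-finger parallel gripper is mounted at the origin on a cart in front of the work surface, level with it; the furniture and walls round the work are solid. World frame = base frame: x ahead of the robot, y to its left, z up, the work surface at z = 0. Lengths are in m, angles in rad, forces in N, time in s.
With the tool pointing down it reaches from about 0.375 to 0.925 m from the base axis. Payload 5.7 kg.
Tool frame: the origin (TCP) lies at the very end of the fingers, on their centre line; the grasp point (between the pads) lies 19 mm behind it (bot.grip_depth is the distance from the TCP to the grasp point, in m); z points along the fingers, y is the line along which they close (so a half turn about z gives the same grasp; the last joint's range is limited). The gripper opens to 88 mm and grips with 3 to 60 N. Pads are 20 mm wide; open, the fingers measure 115 mm over their backs; the gripper's body (75 mm by 178 mm) begins 61 mm behind the grasp point.
Start: joints at [-1.256, 0.359, 1.51, -0, 1.272, -0.115], TCP at [0.25, -0.545, 0.223] pointing down, gripper open.
Joint ranges: [-2.97, 2.97], [-1.01, 2.36], [0.21, 2.38], [-0.96, 4.11], [0.2, 2.71], [-2.98, 2.98]. Speed limits (rad/s): [2.39, 2.39, 3.14, 3.14, 3.14, 3.14].

INTERFACE

Orientations are given as a unit quaternion [x, y, z, w].
In Python, from rig import bot gives the robot as it stands.
- The arm moves only by the shell command python3 -m handwheel 'ROWS' [FORCE]. ROWS is JSON, a list of rows, each a list of 7 numbers: the shift along the tool's x, y, z each as a share of 200 mm, from -1 to 1, then the turn, a rotation vector about the tool's x, y, z each as a share of pi rad, from -1 to 1, then the opening, from 0 (shut) to 1 (fully open). In form: [[x, y, z, wx, wy, wz, jaw], ...]. A call has 1 to 8 rows; each row is the pose to reach, as a shift and turn from the pose commanded when the call began, along the tool's axes at that moment, turning the shorter way round; what a row does not reach only later rows make up. A row lasts 1/10 s, in which the tool goes at most 50 mm and 8.59 degrees, less where a joint would pass 70% of its speed; a pose out of reach is approached as far as the arm can. A call with a number of a shift or a turn outside -1 to 1 is refused whole. A call with a gripper value outside its range is refused whole. The fingers move at their own pace and stop on an object; FORCE is the grip in N (left out, the last holds). Time passes only in rows, so rows that repeat a pose let the fingers close. It gives the time, the measured TCP pose, the force, the opening and the grip force at its end, in the units of the state.
- bot.read_state(): the state, without advancing time (a new reading comes with each control period).
- bot.read_camera(name): name is "side" or "top"; returns a dict with "color" (400x640x3 uint8, red, green, blue), "z_map" (400x640 float32, m along the optical axis (not along the pixel's ray), 0 where there is no reading), "fx", "fy", "cx", "cy" (pixels), "k1" (the pictures are not rectified: a ray, as slopes to the right and down, at radius r is drawn at 1 + k1 r^2 times it, then the intrinsics apply), "pose" (4x4, takes a point from camera to world coordinates). Camera axes: x right, y up, looking along -z (the intrinsics and any distortion apply to the point x, -y, -z); pixel columns grow to the right and rows downward; lengths in m; the calibration is good to about 2 mm. A picture is of the moment at which its call begins.
- bot.sign_off(): hands the job in; it is judged then, once.
The state is a dict: "clock": time; "joint_positions": joint angles; "joint_velocities": joint speeds; "tau": joint torques, N m; "tool_pos": TCP position; "ee_rot": TCP orientation; "ft_force": force on the tool from outside, world axes, zero at the start; "wrist_torque": the same for the moment, N m; "finger_gap": finger opening in m; "grasp_force": force on a finger pad.
Only numpy, scipy, OpenCV 4.12 (cv2) and the standard library are available. Lean on these libraries where they do the work, as an engineer would, in place of code of your own. Each camera call takes 0.05 s, during which the arm holds its last target. There are 200 camera calls.

## Working session

There is one attempt and no reset: what is moved stays moved. The work goes in short steps, Python scripts to look and compute and a shell command to move; the robot and the scene stay as the last step left them, time stands still between calls to the robot, and variables do not carry over. Pictures are saved under pics/ and viewed, at most 10 in all, crops included, and the job is handed in when it is done.

```bash
mkdir -p pics; ls; python3 - <<'E'
from rig import bot
import cv2,numpy as np
for n in("top","side"):
    c=bot.read_camera(n); cv2.imwrite(f"pics/{n}0.png",c["color"][:,:,::-1]); np.savez(f"{n}0.npz",**c)
    print(n,c["fx"],c["fy"],c["cx"],c["cy"],c["k1"],c["pose"].round(4).tolist())
print(bot.read_state())
E
```

```text
pics
top 459.7478322338315 459.7478322338315 320.3674035924773 200.070210953932 -0.12666607501256902 [[0.0069, 0.9893, -0.1454, 0.4019], [-1.0, 0.0062, -0.0051, -0.0284], [-0.0042, 0.1454, 0.9894, 1.2234], [0.0, 0.0, 0.0, 1.0]]
side 410.4181996390225 410.4181996390225 321.9656317110483 194.23715631421072 0.01604247286309029 [[-0.9898, 0.0542, -0.1317, 0.4332], [-0.1419, -0.4588, 0.8771, 0.7935], [-0.0129, 0.8869, 0.4618, 0.5576], [0.0, 0.0, 0.0, 1.0]]
{'clock': 0.1, 'joint_positions': array([-1.25613273e+00,  3.59382287e-01,  1.51126633e+00, -7.55177922e-06,
        1.27250917e+00, -1.15085901e-01]), 'joint_velocities': array([-9.91829037e-04,  1.60687594e-03, -3.23631557e-03, -9.78923516e-04,
       -1.54072344e-03,  1.18928325e-06]), 'tau': array([ 1.27762742e-03, -5.16355777e+01, -2.71406186e+01,  6.77166134e-02,
        2.75719282e-02, -2.66227624e-05]), 'tool_pos': array([ 0.24979982, -0.54487685,  0.22194586]), 'ee_rot': array([ 9.77002572e-01,  2.13226080e-01, -8.15523575e-05, -7.78315493e-04]), 'ft_force': array([-0.91502932,  0.14109243,  0.41873422]), 'wrist_torque': array([ 0.003507  , -0.00591081,  0.06486485]), 'grasp_force': 0.0, 'finger_gap': 0.08779047842452953}
```

View pics/top0.png

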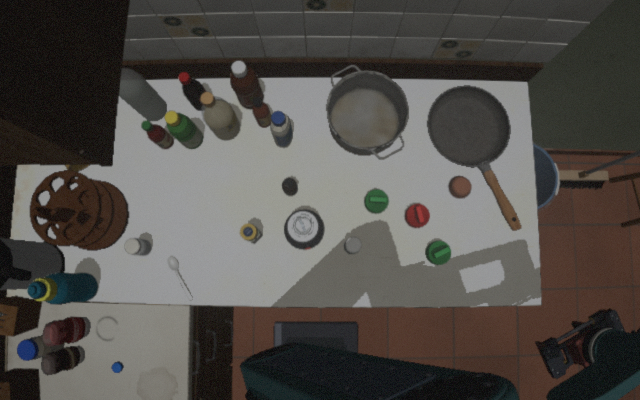

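View pics/side0.png

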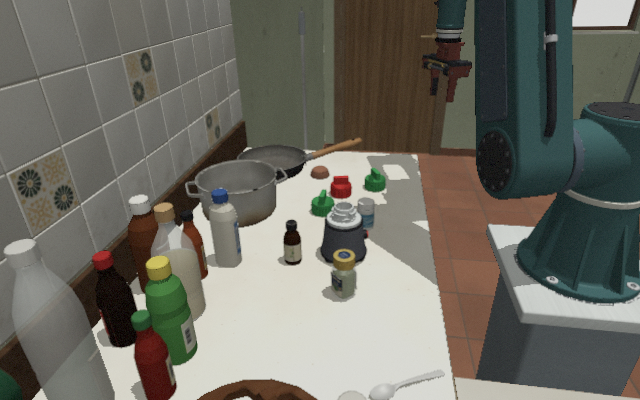

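Top view: red lid at about (417,215) between the green look-alikes at (376,200) and (438,252); grinder at (304,229), yellow jar (250,232), brown bottle (290,186), pill jar (352,244). The side view agrees.

```bash
cat > h.py <<'E'
import numpy as np,cv2
def cam(c):
    K=np.array([[c["fx"],0,c["cx"]],[0,c["fy"],c["cy"]],[0,0,1.]])
    return K,np.array([float(c["k1"]),0,0,0,0])
def rays(c,uv):
    K,d=cam(c); p=cv2.undistortPoints(np.float64(uv).reshape(-1,1,2),K,d)[:,0]
    return np.c_[p[:,0],-p[:,1],-np.ones(len(p))]
def onplane(c,uv,z):
    P=np.array(c["pose"]);D=rays(c,uv)@P[:3,:3].T;o=P[:3,3]
    return o+D*((z-o[2])/D[:,2])[:,None]
def cloud(c):
    z=np.array(c["z_map"]);h,w=z.shape
    u,v=np.meshgrid(np.arange(w),np.arange(h));uv=np.c_[u.ravel(),v.ravel()]
    P=np.array(c["pose"]);X=rays(c,uv)*z.reshape(-1,1)
    return (X@P[:3,:3].T+P[:3,3]).reshape(h,w,3),z>0
E
python3 - <<'E'
import numpy as np,cv2
from h import *
for n in("top","side"):
    c=dict(np.load(f"{n}0.npz"));X,ok=cloud(c)
    hsv=cv2.cvtColor(c["color"],cv2.COLOR_RGB2HSV)
    m=((hsv[...,0]<8)|(hsv[...,0]>172))&(hsv[...,1]>140)&(hsv[...,2]>70)&ok&(abs(X[...,0]-.45)<.25)&(X[...,1]<-.12)&(X[...,1]>-.4)&(X[...,2]>-.02)&(X[...,2]<.1)
    p=X[m];print(n,"red",m.sum(),"z pct",np.percentile(p[:,2],[5,25,50,75,95]).round(4))
    for lo,hi in((.025,.042),(.047,.07)):
        k=m&(X[...,2]>lo)&(X[...,2]<hi);q=X[k]
        if k.sum()<5: continue
        v,u=np.nonzero(k); r=cv2.minAreaRect((q[:,:2]*1000).astype(np.float32))
        print(lo,len(q),q.mean(0).round(4),"rect",np.round(r[0],1),np.round(r[1],1),round(r[2],1),"px",u.min(),u.max(),v.min(),v.max())
    k=ok&(X[...,2]>.11)&(X[...,2]<.145)&(np.hypot(X[...,0]-.34,X[...,1]-.01)<.08)
    q=X[k];
    if k.sum()>5:
        (cx,cy),r=cv2.minEnclosingCircle((q[:,:2]*1000).astype(np.float32));print("cup",len(q),q.mean(0).round(4),cx,cy,r,"zmax",np.percentile(q[:,2],[50,98]))
    print("table z",np.median(X[ok&(abs(X[...,2])<.02)][:,2]))
c=dict(np.load("top0.npz"))
for nm,uv,z in(("yellow",(250,232),.096),("brown",(290,186),.102),("pill",(352,244),.076),("grinder",(304,222),.128),("lid",(417,214),.058),("green1",(376,200),.058),("green2",(438,252),.058)):
    print(nm,onplane(c,[uv],z)[0].round(3))
a=c["color"][185:275,270:450,::-1]
b=np.hstack([cv2.resize(a[:,0:70],None,fx=5.5,fy=5.5,interpolation=2),cv2.resize(a[5:55,120:175],(412,495),interpolation=2)])
cv2.imwrite("pics/crop0.png",np.clip(b.astype(float)*1.3,0,255).astype(np.uint8)); print(b.shape)
E
```

```text
top red 282 z pct [0.0163 0.0246 0.0299 0.0564 0.0607]
0.025 129 [ 0.5399 -0.276   0.0299] rect [ 538.4 -276.8] [52.5 56.4] 7.7 px 407 428 205 225
0.047 80 [ 0.5393 -0.277   0.0587] rect [ 539.6 -276.8] [41.6 12.8] 15.4 px 416 423 206 222
table z 0.0010727427168125692
side red 382 z pct [0.0057 0.0155 0.0247 0.0397 0.0553]
0.025 106 [ 0.5368 -0.2647  0.032 ] rect [ 538.1 -267.6] [55.4 47.8] 5.1 px 331 350 181 190
0.047 62 [ 0.5383 -0.2719  0.0531] rect [ 538.6 -273.7] [37.7 14.9] 7.0 px 334 347 176 180
table z -0.0010624146604921725
yellow [0.487 0.15  0.096]
brown [0.601 0.053 0.102]
pill [ 0.46  -0.102  0.076]
grinder [0.51  0.016 0.128]
lid [ 0.539 -0.27   0.058]
green1 [ 0.574 -0.165  0.058]
green2 [ 0.442 -0.322  0.058]
(495, 797, 3)
```

View pics/crop0.png

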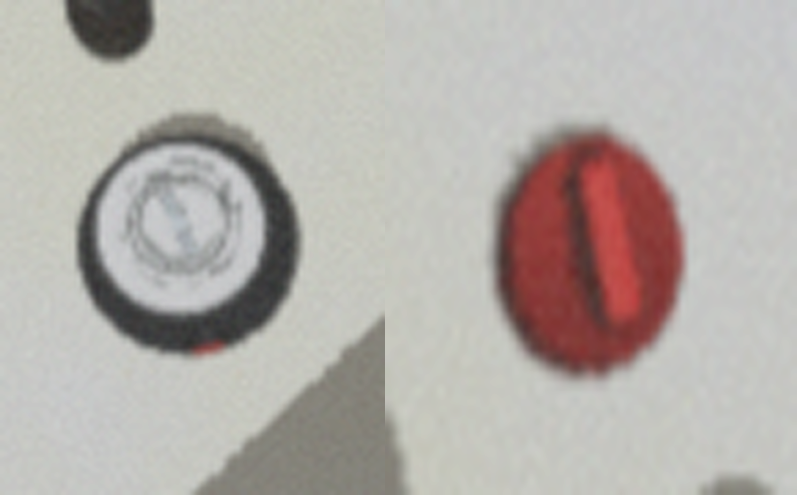

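Crop: the bright cup's mouth ring is centred near full-image (303,225); the red lid's bar runs nearly up-down near (419,214), leaning about 14°. Refining both.

```bash
python3 - <<'E'
import numpy as np,cv2
from h import *
from scipy.optimize import least_squares
def circ(q):
    r=least_squares(lambda p:np.hypot(q[:,0]-p[0],q[:,1]-p[1])-p[2],[*q[:,:2].mean(0),.03],loss="soft_l1",f_scale=.001);return r.x.round(4)
for n in("top","side"):
    c=dict(np.load(f"{n}0.npz"));X,ok=cloud(c)
    near=ok&(np.hypot(X[...,0]-.505,X[...,1]-.015)<.075)
    for z in np.arange(.0,.14,.01):
        k=near&(X[...,2]>z)&(X[...,2]<=z+.01);q=X[k]
        if len(q)>15: print(n,round(z,2),len(q),"mean",q.mean(0).round(4),"fit",circ(q), "bbox",q.min(0)[:2].round(3),q.max(0)[:2].round(3))
# top: bright cup disc + dark body contour, bar
c=dict(np.load("top0.npz"));hsv=cv2.cvtColor(c["color"],cv2.COLOR_RGB2HSV)
X,ok=cloud(c)
bar=((hsv[...,0]<8)|(hsv[...,0]>172))&(hsv[...,1]>140)&(X[...,2]>.048)&(abs(X[...,0]-.54)<.04)&(abs(X[...,1]+.27)<.04)
v,u=np.nonzero(bar);p=onplane(c,np.c_[u,v],.058);r=cv2.minAreaRect((p[:,:2]*1000).astype(np.float32))
print("bar",p.mean(0).round(4),r, "val",np.percentile(hsv[bar][:,2],[5,50,95]))
vb=((hsv[...,0]<8)|(hsv[...,0]>172))&(hsv[...,1]>140)&(hsv[...,2]>165)&(abs(X[...,0]-.54)<.05)&(abs(X[...,1]+.27)<.05)
v,u=np.nonzero(vb);p=onplane(c,np.c_[u,v],.058);r=cv2.minAreaRect((p[:,:2]*1000).astype(np.float32));e=cv2.PCACompute2(p[:,:2],None)[1][0]
print("bright",len(p),p.mean(0).round(4),r,np.degrees(np.arctan2(e[1],e[0])))
red=((hsv[...,0]<8)|(hsv[...,0]>172))&(hsv[...,1]>120);red[:, :395]=0;red[:,440:]=0;red[:195]=0;red[240:]=0
v,u=np.nonzero(red);print("lid bbox px",u.min(),u.max(),v.min(),v.max())
E
```

```text
top 0.0 737 mean [0.5036 0.0065 0.0022] fit [0.5047 0.0176 0.0652] bbox [ 0.432 -0.059] [0.579 0.088]
top 0.01 87 mean [0.4979 0.0181 0.0165] fit [0.5022 0.0211 0.0517] bbox [ 0.452 -0.032] [0.553 0.074]
top 0.02 56 mean [0.4824 0.0108 0.0251] fit [0.5022 0.0207 0.0498] bbox [ 0.452 -0.03 ] [0.549 0.073]
top 0.03 43 mean [0.4918 0.0097 0.0342] fit [0.5021 0.0211 0.0481] bbox [ 0.456 -0.027] [0.545 0.069]
top 0.04 26 mean [ 0.4852 -0.0025  0.0455] fit [0.5015 0.0212 0.0465] bbox [ 0.456 -0.027] [0.528 0.062]
top 0.05 41 mean [0.4686 0.0091 0.0559] fit [0.4998 0.0206 0.0448] bbox [ 0.45  -0.024] [0.522 0.065]
top 0.06 44 mean [0.4708 0.0085 0.0652] fit [0.5004 0.021  0.0442] bbox [ 0.453 -0.022] [0.536 0.063]
top 0.07 30 mean [0.4758 0.0112 0.0755] fit [0.5017 0.0212 0.0434] bbox [ 0.457 -0.022] [0.523 0.058]
top 0.08 36 mean [0.4934 0.0138 0.0866] fit [0.5002 0.021  0.041 ] bbox [ 0.459 -0.02 ] [0.543 0.062]
top 0.09 308 mean [0.4994 0.0217 0.0956] fit [0.5011 0.0206 0.0377] bbox [ 0.461 -0.02 ] [0.543 0.062]
top 0.1 367 mean [0.4998 0.0194 0.1034] fit [0.4952 0.0172 0.0252] bbox [ 0.
[... 1892 characters left out ...]
             ~~~~^^^^^^
  File "h.py", line 6, in rays
    K,d=cam(c); p=cv2.undistortPoints(np.float64(uv).reshape(-1,1,2),K,d)[:,0]
                  ~~~~~~~~~~~~~~~~~~~^^^^^^^^^^^^^^^^^^^^^^^^^^^^^^^^^^^^
cv2.error: OpenCV(4.12.0) /io/opencv/modules/calib3d/src/undistort.dispatch.cpp:347: error: (-215:Assertion failed) CV_IS_MAT(_src) && CV_IS_MAT(_dst) && (_src->rows == 1 || _src->cols == 1) && (_dst->rows == 1 || _dst->cols == 1) && _src->cols + _src->rows - 1 == _dst->rows + _dst->cols - 1 && (CV_MAT_TYPE(_src->type) == CV_32FC2 || CV_MAT_TYPE(_src->type) == CV_64FC2) && (CV_MAT_TYPE(_dst->type) == CV_32FC2 || CV_MAT_TYPE(_dst->type) == CV_64FC2) in function 'cvUndistortPointsInternal'
```

```bash
cat > g.py <<'E'
import numpy as np,sys
from rig import bot
from scipy.spatial.transform import Rotation as R
def st():
    s=bot.read_state();r=R.from_quat(s["ee_rot"]);m=r.as_matrix()
    print("t",round(s["clock"],2),"p",s["tool_pos"].round(4),"yaw",round(np.degrees(np.arctan2(m[1,0],m[0,0])),2),"tilt",round(np.degrees(np.arccos(-m[2,2])),2),"F",s["ft_force"].round(2),"T",s["wrist_torque"].round(3),"gap",round(s["finger_gap"],4),"gf",round(s["grasp_force"],1),"q",s["joint_positions"].round(3))
    return s,r
def go(x,y,z,yaw):
    s,r=st();a=np.radians(yaw)
    T=R.from_matrix(np.array([[np.cos(a),np.sin(a),0],[np.sin(a),-np.cos(a),0],[0,0,-1.]]))
    print("shift",(r.inv().apply(np.array([x,y,z])-s["tool_pos"])/.2).round(4),"turn",((r.inv()*T).as_rotvec()/np.pi).round(4))
if len(sys.argv)>4: go(*map(float,sys.argv[1:5]))
else: st()
E
python3 g.py .395 -.41 .2 20; python3 g.py .539 -.276 .11 14
```

```text
t 0.1 p [ 0.2498 -0.5449  0.2219] yaw 24.62 tilt 0.09 F [-0.92  0.14  0.42] T [ 0.004 -0.006  0.065] gap 0.0878 gf 0.0 q [-1.256  0.359  1.511 -0.     1.273 -0.115]
shift [ 0.9409 -0.3104  0.1104] turn [-0.0005 -0.      0.0257]
t 0.1 p [ 0.2498 -0.5449  0.2219] yaw 24.62 tilt 0.09 F [-0.92  0.14  0.42] T [ 0.004 -0.006  0.065] gap 0.0878 gf 0.0 q [-1.256  0.359  1.511 -0.     1.273 -0.115]
shift [ 1.8745 -0.6188  0.561 ] turn [-0.0005 -0.      0.059 ]
```

```bash
python3 -m handwheel '[[0.94,-0.31,0.11,0,0,0.026,0.5],[0.94,-0.31,0.11,0,0,0.026,0.5],[0.94,-0.31,0.11,0,0,0.026,0.5],[0.94,-0.31,0.11,0,0,0.026,0.5],[0.94,-0.31,0.11,0,0,0.026,0.5],[0.94,-0.31,0.11,0,0,0.026,0.5]]' 15; python3 g.py .539 -.276 .11 14
```

```text
clock: 0.7
tool_pos: [0.3955, -0.4097, 0.2002]
ee_rot: [0.985, 0.175, -0.0, -0.0]
ft_force: [-0.1, -1.4, -0.3]
finger_gap: 0.0448
grasp_force: 0.0
t 0.7 p [ 0.3955 -0.4097  0.2002] yaw 20.11 tilt 0.07 F [-0.07 -1.44 -0.3 ] T [ 0.044  0.027 -0.018] gap 0.0448 gf 0.0 q [-0.924  0.337  1.604 -0.     1.201  0.296]
shift [ 0.9039 -0.3804  0.4508] turn [-0.0003  0.0002  0.034 ]
```

```bash
python3 -m handwheel '[[0.9,-0.38,0.45,0,0,0.034,0.5],[0.9,-0.38,0.45,0,0,0.034,0.5],[0.9,-0.38,0.45,0,0,0.034,0.5],[0.9,-0.38,0.45,0,0,0.034,0.5],[0.9,-0.38,0.45,0,0,0.034,0.5],[0.9,-0.38,0.45,0,0,0.034,0.5],[0.9,-0.38,0.45,0,0,0.034,0.5]]'; python3 g.py .539 -.276 .038 14
python3 - <<'E'
from rig import bot
import cv2,numpy as np
c=bot.read_camera("side");cv2.imwrite("pics/s1.png",cv2.resize(c["color"][100:220,270:430,::-1],None,fx=5,fy=5,interpolation=2))
E
```

```text
clock: 1.4
tool_pos: [0.5376, -0.2796, 0.111]
ee_rot: [0.993, 0.12, -0.0, 0.0]
ft_force: [1.1, -0.9, -0.1]
finger_gap: 0.0441
grasp_force: 0.0
t 1.4 p [ 0.5376 -0.2796  0.111 ] yaw 13.79 tilt 0.05 F [ 1.08 -0.9  -0.07] T [ 0.002 -0.019  0.025] gap 0.0441 gf 0.0 q [-5.930e-01  4.830e-01  1.615e+00 -1.000e-03  1.043e+00  7.380e-01]
shift [ 0.0114 -0.0159  0.365 ] turn [ 0.0002  0.0002 -0.0012]
```

View pics/s1.png

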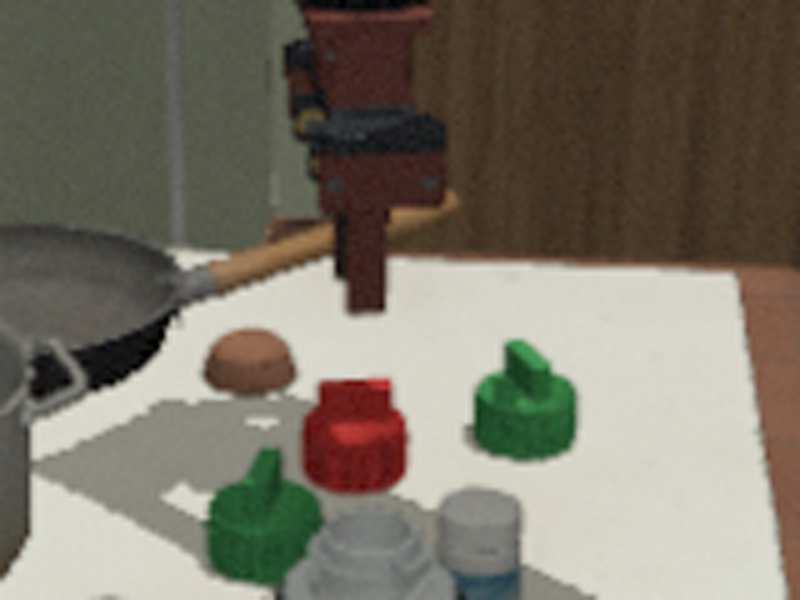

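The crop shows the fingers squarely above the red bar (crop 355,400). Descend and grip.

```bash
python3 -m handwheel '[[0.01,-0.015,0.2,0,0,0,0.5],[0.01,-0.015,0.3,0,0,0,0.5],[0.01,-0.015,0.36,0,0,0,0.5],[0.01,-0.015,0.365,0,0,0,0.5],[0.01,-0.015,0.365,0,0,0,0],[0.01,-0.015,0.365,0,0,0,0],[0.01,-0.015,0.365,0,0,0,0],[0.01,-0.015,0.365,0,0,0,0]]' 30; python3 g.py
```

```text
clock: 2.25
tool_pos: [0.5402, -0.2748, 0.0385]
ee_rot: [0.993, 0.12, 0.001, 0.001]
ft_force: [-0.1, -0.6, 0.7]
finger_gap: 0.0156
grasp_force: 0.3
t 2.25 p [ 0.5402 -0.2748  0.0385] yaw 13.83 tilt 0.09 F [-0.1  -0.64  0.72] T [-0.093 -0.029  0.008] gap 0.0156 gf 0.3 q [-0.585  0.577  1.67  -0.     0.893  0.745]
```

```bash
python3 -m handwheel '[[0,0,0,0,0,0,0],[0,0,0,0,0,0,0],[0,0,-0.15,0,0,0,0],[0,0,-0.35,0,0,0,0],[0,0,-0.6,0,0,0,0],[0,0,-0.8,0,0,0,0],[0,0,-0.8,0,0,0,0],[0,0,-0.8,0,0,0,0]]'; python3 g.py .5023 .0218 .195 14
python3 - <<'E'
import numpy as np
from rig import bot
from h import *
for n in("top","side"):
    c=bot.read_camera(n);X,ok=cloud(c);hsv=cv2.cvtColor(c["color"],cv2.COLOR_RGB2HSV)
    k=((hsv[...,0]<8)|(hsv[...,0]>172))&(hsv[...,1]>120)&ok&(abs(X[...,0]-.54)<.06)&(abs(X[...,1]+.275)<.06)&(X[...,2]>.14)&(X[...,2]<.19)
    q=X[k];print(n,k.sum(),q.mean(0).round(4),q.min(0).round(3),q.max(0).round(3))
E
```

```text
clock: 3.05
tool_pos: [0.5398, -0.2745, 0.1983]
ee_rot: [0.993, 0.12, 0.001, 0.0]
ft_force: [-1.3, -0.1, -1.0]
finger_gap: 0.0138
grasp_force: 30.0
t 3.05 p [ 0.5398 -0.2745  0.1983] yaw 13.84 tilt 0.09 F [-1.32 -0.08 -0.96] T [-0.013  0.044 -0.037] gap 0.0138 gf 30.0 q [-0.584  0.388  1.529  0.     1.223  0.745]
shift [ 0.1722 -1.4832  0.015 ] turn [ 0.0003 -0.0004 -0.0009]
top 8 [ 0.5438 -0.251   0.1882] [ 0.539 -0.254  0.185] [ 0.551 -0.248  0.19 ]
side 328 [ 0.5349 -0.2558  0.1748] [ 0.508 -0.296  0.153] [ 0.565 -0.239  0.19 ]
```

```bash
python3 -m handwheel '[[0.02,-0.15,0,0,0,0,0],[0.05,-0.4,0,0,0,0,0],[0.08,-0.65,0,0,0,0,0],[0.1,-0.8,0,0,0,0,0],[0.1,-0.8,0,0,0,0,0]]'; python3 g.py .503 .0215 .195 14
```

```text
clock: 3.65
tool_pos: [0.5178, -0.1099, 0.1953]
ee_rot: [0.993, 0.122, -0.003, -0.002]
ft_force: [-0.3, -0.7, -1.2]
finger_gap: 0.0139
grasp_force: 30.0
t 3.65 p [ 0.5178 -0.1099  0.1953] yaw 14.03 tilt 0.39 F [-0.28 -0.67 -1.24] T [ 0.024 -0.    -0.013] gap 0.0139 gf 30.0 q [-3.410e-01  2.890e-01  1.691e+00  1.000e-03  1.168e+00  9.850e-01]
shift [ 0.0874 -0.6554  0.0041] turn [-0.0015  0.0015  0.0001]
```

```bash
python3 -m handwheel '[[0.02,-0.15,0,0,0,0,0],[0.05,-0.4,0,0,0,0,0],[0.08,-0.6,0,0,0,0,0],[0.087,-0.65,0,0,0,0,0],[0.087,-0.655,0,0,0,0,0],[0.087,-0.655,0,0,0,0,0],[0.087,-0.655,0,0,0,0,0]]'; python3 g.py .503 .0215 .195 14
python3 - <<'E'
import numpy as np
from rig import bot
from h import *
for n in("top","side"):
    c=bot.read_camera(n);np.savez(f"{n}1.npz",**c);X,ok=cloud(c);hsv=cv2.cvtColor(c["color"],cv2.COLOR_RGB2HSV)
    k=((hsv[...,0]<8)|(hsv[...,0]>172))&(hsv[...,1]>120)&ok&(abs(X[...,0]-.5)<.06)&(abs(X[...,1]-.02)<.06)&(X[...,2]>.15)&(X[...,2]<.19)
    q=X[k];print(n,k.sum(),q.mean(0).round(4),q.min(0).round(3),q.max(0).round(3))
    k&=(X[...,2]<.187);v,u=np.nonzero(k)
    if n=="side":
        from scipy.optimize import least_squares
        q=X[k];r=least_squares(lambda p:np.hypot(q[:,0]-p[0],q[:,1]-p[1])-.031,[.503,.0215],loss="soft_l1",f_scale=.001);print("fit",r.x)
        q=X[ok&(np.hypot(X[...,0]-.503,X[...,1]-.02)<.05)&(X[...,2]>.02)&(X[...,2]<.088)]
        cv2.imwrite("pics/s2.png",cv2.resize(c["color"][100:280,260:430,::-1],None,fx=3.3,fy=3.3,interpolation=2))
E
```

```text
clock: 4.35
tool_pos: [0.5067, 0.0155, 0.1973]
ee_rot: [0.993, 0.12, -0.0, 0.0]
ft_force: [0.6, 0.2, -0.7]
finger_gap: 0.0139
grasp_force: 30.0
t 4.35 p [0.5067 0.0155 0.1973] yaw 13.75 tilt 0.04 F [ 0.56  0.24 -0.74] T [0.003 0.013 0.026] gap 0.0139 gf 30.0 q [-1.050e-01  2.520e-01  1.740e+00 -1.000e-03  1.150e+00  1.226e+00]
shift [-0.0108 -0.0333  0.0114] turn [ 0.0001  0.0002 -0.0014]
top 16 [0.481  0.0107 0.1872] [0.476 0.004 0.183] [0.486 0.018 0.19 ]
side 527 [0.5028 0.0316 0.176 ] [ 0.475 -0.006  0.157] [0.533 0.05  0.19 ]
fit [0.50600291 0.01631843]
```

View pics/s2.png

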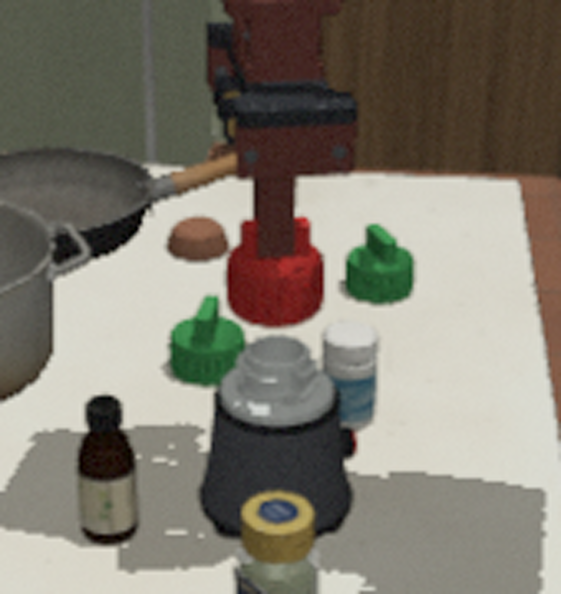

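Side crop: lid held level (centre crop 275,275) above and slightly behind the cup (275,360). Correct to the neck axis and go lower.

```bash
python3 g.py .5035 .0214 .172 14; python3 -m handwheel '[[-0.008,-0.032,0,0,0,0,0],[-0.008,-0.032,0.03,0,0,0,0],[-0.008,-0.032,0.08,0,0,0,0],[-0.008,-0.032,0.126,0,0,0,0],[-0.008,-0.032,0.126,0,0,0,0],[-0.008,-0.032,0.126,0,0,0,0]]'; python3 g.py .5035 .0214 .165 14
```

```text
t 4.45 p [0.5066 0.0157 0.1975] yaw 13.73 tilt 0.02 F [-0.36  0.01 -0.34] T [-0.015 -0.028  0.004] gap 0.0133 gf 30.0 q [-0.105  0.252  1.74  -0.     1.15   1.226]
shift [-0.0085 -0.0314  0.1276] turn [ 0.0001  0.0001 -0.0015]
clock: 5.05
tool_pos: [0.5029, 0.0229, 0.1719]
ee_rot: [0.993, 0.12, -0.001, -0.0]
ft_force: [-0.2, 0.3, -0.2]
finger_gap: 0.0136
grasp_force: 30.0
t 5.05 p [0.5029 0.0229 0.1719] yaw 13.83 tilt 0.07 F [-0.18  0.26 -0.25] T [ 0.013 -0.031 -0.005] gap 0.0136 gf 30.0 q [-0.092  0.278  1.777  0.     1.088  1.238]
shift [0.0012 0.008  0.0345] turn [-0.0002  0.0004 -0.0009]
```

```bash
python3 -m handwheel '[[0.001,0.004,0.01,0,0,0,0],[0.001,0.005,0.02,0,0,0,0],[0.001,0.005,0.03,0,0,0,0],[0.001,0.005,0.04,0,0,0,0],[0.001,0.005,0.045,0,0,0,0],[0.001,0.005,0.045,0,0,0,0]]'; python3 g.py .5035 .0214 .160 14
```

```text
clock: 5.65
tool_pos: [0.5036, 0.022, 0.1633]
ee_rot: [0.993, 0.12, -0.0, -0.0]
ft_force: [-0.1, 0.2, -1.8]
finger_gap: 0.0138
grasp_force: 30.0
t 5.65 p [0.5036 0.022  0.1633] yaw 13.83 tilt 0.02 F [-0.09  0.21 -1.79] T [ 0.05   0.022 -0.028] gap 0.0138 gf 30.0 q [-0.094  0.289  1.786  0.     1.067  1.236]
shift [-0.001   0.0027  0.0166] turn [-0.0001  0.0001 -0.001 ]
```

```bash
python3 -m handwheel '[[0,0,0.005,0,0,0,0],[0,0,0.01,0,0,0,0],[0,0,0.015,0,0,0,0],[0,0,0.015,0,0,0,0]]'; python3 g.py;  python3 -m handwheel '[[0,0,0.005,0,0,0,0],[0,0,0.01,0,0,0,0],[0,0,0.01,0,0,0,0]]'; python3 g.py
```

```text
clock: 6.05
tool_pos: [0.5036, 0.0219, 0.1603]
ee_rot: [0.993, 0.12, -0.0, -0.0]
ft_force: [-0.1, -0.6, -0.3]
finger_gap: 0.014
grasp_force: 30.0
t 6.05 p [0.5036 0.0219 0.1603] yaw 13.83 tilt 0.02 F [-0.11 -0.65 -0.3 ] T [ 0.085  0.038 -0.03 ] gap 0.014 gf 30.0 q [-0.094  0.292  1.79   0.     1.06   1.236]
clock: 6.35
tool_pos: [0.5036, 0.022, 0.1583]
ee_rot: [0.993, 0.12, -0.0, -0.0]
ft_force: [0.9, -0.6, -0.3]
finger_gap: 0.0135
grasp_force: 30.0
t 6.35 p [0.5036 0.022  0.1583] yaw 13.83 tilt 0.02 F [ 0.87 -0.59 -0.3 ] T [ 0.007 -0.006  0.009] gap 0.0135 gf 30.0 q [-0.094  0.295  1.792  0.     1.055  1.236]
```

```bash
for i in 1 2 3; do :; done; python3 -m handwheel '[[0,0,0.005,0,0,0,0],[0,0,0.005,0,0,0,0]]';  python3 -m handwheel '[[0,0,0.005,0,0,0,0],[0,0,0.005,0,0,0,0]]'; python3 g.py
```

```text
clock: 6.55
tool_pos: [0.5036, 0.0219, 0.1574]
ee_rot: [0.993, 0.12, -0.0, -0.0]
ft_force: [-0.5, 0.2, -1.3]
finger_gap: 0.0138
grasp_force: 30.0
clock: 6.75
tool_pos: [0.5036, 0.022, 0.1564]
ee_rot: [0.993, 0.12, -0.0, -0.0]
ft_force: [0.2, -0.1, -1.6]
finger_gap: 0.0136
grasp_force: 30.0
t 6.75 p [0.5036 0.022  0.1564] yaw 13.83 tilt 0.01 F [ 0.19 -0.13 -1.65] T [-0.033  0.019 -0.021] gap 0.0136 gf 30.0 q [-0.094  0.298  1.794  0.     1.05   1.236]
```

```bash
python3 -m handwheel '[[0,0,0.005,0,0,0,0],[0,0,0.005,0,0,0,0]]';  python3 -m handwheel '[[0,0,0.004,0,0,0,0],[0,0,0.004,0,0,0,0]]';python3 g.py; python3 -m handwheel '[[0,0,0.003,0,0,0,0],[0,0,0.003,0,0,0,0]]'; python3 g.py
```

```text
clock: 6.95
tool_pos: [0.5036, 0.022, 0.1554]
ee_rot: [0.993, 0.12, -0.0, -0.0]
ft_force: [-0.6, -0.0, -1.1]
finger_gap: 0.0136
grasp_force: 30.0
clock: 7.15
tool_pos: [0.5038, 0.022, 0.1548]
ee_rot: [0.993, 0.12, 0.0, -0.0]
ft_force: [0.1, 0.4, 0.6]
finger_gap: 0.0135
grasp_force: 30.0
t 7.15 p [0.5038 0.022  0.1548] yaw 13.83 tilt 0.01 F [0.11 0.36 0.57] T [-0.029  0.044 -0.028] gap 0.0135 gf 30.0 q [-0.094  0.3    1.796  0.     1.046  1.236]
clock: 7.35
tool_pos: [0.5039, 0.022, 0.1545]
ee_rot: [0.993, 0.12, 0.0, 0.0]
ft_force: [-2.0, 0.3, 4.4]
finger_gap: 0.014
grasp_force: 30.0
t 7.35 p [0.5039 0.022  0.1545] yaw 13.83 tilt 0.03 F [-1.99  0.3   4.41] T [-0.055  0.291 -0.021] gap 0.014 gf 30.0 q [-0.094  0.3    1.796  0.     1.045  1.236]
```

Contact at TCP z ≈ 0.1547, matching the ridge tops (about 5 N). Now turn counterclockwise in small steps.

```bash
python3 -m handwheel '[[0,0,0,0,0,-0.014,0],[0,0,0,0,0,-0.028,0],[0,0,0,0,0,-0.028,0]]' >/dev/null; python3 g.py; python3 -m handwheel '[[0,0,0,0,0,-0.014,0],[0,0,0,0,0,-0.028,0],[0,0,0,0,0,-0.028,0]]'>/dev/null; python3 g.py
```

```text
t 7.65 p [0.5037 0.022  0.154 ] yaw 18.89 tilt 0.01 F [ 0.51 -0.4  -1.7 ] T [ 0.014 -0.017 -0.028] gap 0.0135 gf 30.0 q [-0.094  0.301  1.797  0.     1.045  1.147]
t 7.95 p [0.5036 0.022  0.154 ] yaw 23.87 tilt 0.01 F [-0.48  0.37 -0.38] T [-0.03  -0.043  0.031] gap 0.0136 gf 30.0 q [-0.094  0.301  1.797  0.     1.045  1.061]
```

```bash
python3 -m handwheel '[[0,0,0.005,0,0,0,0],[0,0,0.005,0,0,0,0]]'>/dev/null; python3 g.py; python3 -m handwheel '[[0,0,0.004,0,0,0,0],[0,0,0.004,0,0,0,0]]'>/dev/null; python3 g.py
```

```text
t 8.15 p [0.5036 0.0219 0.1529] yaw 23.83 tilt 0.02 F [ 0.47  0.1  -0.14] T [-0.025  0.016 -0.031] gap 0.0138 gf 30.0 q [-0.094  0.302  1.798  0.     1.042  1.061]
t 8.35 p [0.5036 0.022  0.1522] yaw 23.88 tilt 0.02 F [-0.37  0.13 -0.71] T [-0.023  0.017  0.026] gap 0.0138 gf 30.0 q [-0.094  0.303  1.799  0.     1.04   1.06 ]
```

```bash
python3 -m handwheel '[[0,0,0.004,0,0,0,0],[0,0,0.004,0,0,0,0]]'>/dev/null; python3 g.py; python3 -m handwheel '[[0,0,0.003,0,0,0,0],[0,0,0.003,0,0,0,0]]'>/dev/null; python3 g.py
```

```text
t 8.55 p [0.5036 0.022  0.1514] yaw 23.9 tilt 0.01 F [ 0.15  0.65 -1.65] T [-0.014  0.003  0.002] gap 0.0136 gf 30.0 q [-0.094  0.304  1.8    0.     1.038  1.06 ]
t 8.75 p [0.5036 0.022  0.1508] yaw 23.9 tilt 0.01 F [-0.23  0.42 -0.49] T [-0.055 -0.026  0.026] gap 0.0139 gf 30.0 q [-0.094  0.305  1.8    0.     1.037  1.06 ]
```

```bash
python3 -m handwheel '[[0,0,0.005,0,0,0,0],[0,0,0.005,0,0,0,0]]'>/dev/null; python3 g.py; python3 -m handwheel '[[0,0,0.003,0,0,0,0],[0,0,0.003,0,0,0,0]]'>/dev/null; python3 g.py;  python3 -m handwheel '[[0,0,0.003,0,0,0,0],[0,0,0.003,0,0,0,0]]'>/dev/null; python3 g.py
```

```text
t 8.95 p [0.5036 0.0219 0.1498] yaw 23.9 tilt 0.01 F [ 0.18 -0.16 -0.42] T [0.017 0.016 0.039] gap 0.0137 gf 30.0 q [-0.094  0.306  1.801  0.     1.034  1.06 ]
t 9.15 p [0.5036 0.022  0.1492] yaw 23.91 tilt 0.01 F [-0.4   0.1  -0.32] T [0.035 0.025 0.036] gap 0.0137 gf 30.0 q [-0.094  0.307  1.802  0.     1.033  1.06 ]
t 9.35 p [0.5036 0.0219 0.1486] yaw 23.9 tilt 0.01 F [ 0.5   0.11 -0.67] T [-0.062 -0.004 -0.037] gap 0.0137 gf 30.0 q [-0.094  0.308  1.803  0.     1.032  1.06 ]
```

```bash
python3 -m handwheel '[[0,0,0.005,0,0,0,0],[0,0,0.005,0,0,0,0]]'>/dev/null; python3 g.py; python3 -m handwheel '[[0,0,0.005,0,0,0,0],[0,0,0.005,0,0,0,0]]'>/dev/null; python3 g.py;  python3 -m handwheel '[[0,0,0.003,0,0,0,0],[0,0,0.003,0,0,0,0]]'>/dev/null; python3 g.py
```

```text
t 9.55 p [0.5036 0.022  0.1475] yaw 23.91 tilt 0.02 F [-0.19  0.17 -0.6 ] T [0.02  0.007 0.028] gap 0.0135 gf 30.0 q [-0.094  0.309  1.804  0.     1.029  1.06 ]
t 9.75 p [0.5036 0.022  0.1465] yaw 23.91 tilt 0.02 F [ 0.06  0.24 -0.38] T [ 0.014 -0.003  0.021] gap 0.0136 gf 30.0 q [-0.094  0.31   1.805  0.     1.027  1.06 ]
t 9.95 p [0.5037 0.022  0.146 ] yaw 23.91 tilt 0.01 F [ 0.39  0.08 -0.15] T [-0.028 -0.017  0.028] gap 0.0137 gf 30.0 q [-0.094  0.311  1.805  0.     1.025  1.06 ]
```

```bash
python3 -m handwheel '[[0,0,0.003,0,0,0,0],[0,0,0.003,0,0,0,0]]'>/dev/null; python3 g.py; python3 -m handwheel '[[0,0,0.003,0,0,0,0],[0,0,0.003,0,0,0,0]]'>/dev/null; python3 g.py
```

```text
t 10.15 p [0.5036 0.022  0.1454] yaw 23.91 tilt 0.01 F [ 0.37 -0.5  -0.06] T [ 0.004 -0.081  0.009] gap 0.0139 gf 30.0 q [-0.094  0.312  1.806  0.     1.024  1.06 ]
t 10.35 p [0.5038 0.022  0.1449] yaw 23.91 tilt 0.01 F [-0.36  0.77 -0.79] T [0.035 0.003 0.043] gap 0.0138 gf 30.0 q [-0.094  0.313  1.807  0.     1.022  1.06 ]
```

```bash
python3 -m handwheel '[[0,0,0.003,0,0,0,0],[0,0,0.003,0,0,0,0]]'>/dev/null; python3 g.py; python3 -m handwheel '[[0,0,0.003,0,0,0,0],[0,0,0.003,0,0,0,0]]'>/dev/null; python3 g.py
```

```text
t 10.55 p [0.5038 0.022  0.1447] yaw 23.91 tilt 0.02 F [-1.23 -0.41  4.37] T [0.061 0.231 0.005] gap 0.0137 gf 30.0 q [-0.094  0.313  1.807  0.     1.022  1.06 ]
t 10.75 p [0.5039 0.0219 0.1446] yaw 23.91 tilt 0.03 F [-3.15  0.41  9.96] T [ 0.046  0.549 -0.037] gap 0.0143 gf 30.0 q [-0.094  0.313  1.807  0.     1.021  1.06 ]
```

Contact again exactly 10 mm lower (0.1447): the pins are in the thread starts. Ease the pressure, dwell, then begin clockwise.

```bash
python3 -m handwheel '[[0,0,-0.002,0,0,0,0],[0,0,-0.002,0,0,0,0],[0,0,-0.002,0,0,0,0]]'>/dev/null; python3 g.py; python3 -m handwheel '[[0,0,0.0,0,0,0.014,0],[0,0,0.001,0,0,0.028,0],[0,0,0.001,0,0,0.028,0]]'>/dev/null; python3 g.py
```

```text
t 11.05 p [0.5038 0.022  0.1447] yaw 23.91 tilt 0.03 F [-2.37  0.44  6.99] T [0.028 0.385 0.025] gap 0.0137 gf 30.0 q [-0.094  0.313  1.807  0.     1.021  1.06 ]
t 11.35 p [0.5046 0.0218 0.1446] yaw 18.79 tilt 0.11 F [-1.13  0.26  6.04] T [-0.018  0.165 -0.089] gap 0.0138 gf 30.0 q [-0.094  0.313  1.806  0.     1.02   1.149]
```

```bash
python3 -m handwheel '[[0,0,0.0015,0,0,0.014,0],[0,0,0.003,0,0,0.028,0],[0,0,0.003,0,0,0.028,0]]'>/dev/null; python3 g.py; python3 -m handwheel '[[0,0,0.001,0,0,0.014,0],[0,0,0.0025,0,0,0.028,0],[0,0,0.0025,0,0,0.028,0]]'>/dev/null; python3 g.py
```

```text
t 11.65 p [0.5051 0.0216 0.1442] yaw 13.76 tilt 0.16 F [-0.04 -0.43  6.33] T [-0.241  0.1   -0.124] gap 0.0138 gf 30.0 q [-0.094  0.314  1.807 -0.     1.018  1.237]
t 11.95 p [0.5051 0.0216 0.1437] yaw 8.72 tilt 0.17 F [-0.2  -1.24  6.9 ] T [-0.221  0.058 -0.062] gap 0.0142 gf 30.0 q [-0.094  0.314  1.807 -0.     1.017  1.325]
```

```bash
python3 -m handwheel '[[0,0,0.0012,0,0,0.014,0],[0,0,0.0024,0,0,0.028,0],[0,0,0.0024,0,0,0.028,0]]'>/dev/null; python3 g.py; python3 -m handwheel '[[0,0,0.0012,0,0,0.014,0],[0,0,0.0024,0,0,0.028,0],[0,0,0.0024,0,0,0.028,0]]'>/dev/null; python3 g.py
```

```text
t 12.25 p [0.5051 0.0215 0.1433] yaw 3.68 tilt 0.17 F [-0.33 -1.06  7.21] T [-0.263  0.063 -0.092] gap 0.0139 gf 30.0 q [-9.400e-02  3.150e-01  1.808e+00 -1.000e-03  1.016e+00  1.413e+00]
t 12.55 p [0.5051 0.0215 0.1428] yaw -1.36 tilt 0.17 F [ 0.01 -0.76  6.91] T [-0.264  0.015 -0.075] gap 0.014 gf 30.0 q [-9.400e-02  3.160e-01  1.808e+00 -1.000e-03  1.015e+00  1.501e+00]
```

```bash
python3 -m handwheel '[[0,0,0.0012,0,0,0.014,0],[0,0,0.0024,0,0,0.028,0],[0,0,0.0024,0,0,0.028,0]]'>/dev/null; python3 g.py; python3 -m handwheel '[[0,0,0.0012,0,0,0.014,0],[0,0,0.0024,0,0,0.028,0],[0,0,0.0024,0,0,0.028,0]]'>/dev/null; python3 g.py
```

```text
t 12.85 p [0.505  0.0215 0.1423] yaw -6.4 tilt 0.16 F [ 0.78 -0.21  5.98] T [-0.277  0.174 -0.074] gap 0.014 gf 30.0 q [-9.400e-02  3.160e-01  1.809e+00 -1.000e-03  1.014e+00  1.589e+00]
t 13.15 p [0.5051 0.0215 0.1418] yaw -11.44 tilt 0.17 F [ 0.13 -1.78  6.89] T [-0.317  0.066 -0.074] gap 0.0138 gf 30.0 q [-9.400e-02  3.170e-01  1.809e+00 -1.000e-03  1.012e+00  1.677e+00]
```

```bash
python3 -m handwheel '[[0,0,0.0012,0,0,0.014,0],[0,0,0.0024,0,0,0.028,0],[0,0,0.0036,0,0,0.042,0],[0,0,0.0048,0,0,0.056,0],[0,0,0.0048,0,0,0.056,0]]'>/dev/null; python3 g.py; python3 -m handwheel '[[0,0,0.0012,0,0,0.014,0],[0,0,0.0024,0,0,0.028,0],[0,0,0.0024,0,0,0.028,0]]'>/dev/null; python3 g.py
```

```text
t 13.65 p [0.505  0.0214 0.1408] yaw -21.52 tilt 0.16 F [ 0.39 -1.4   6.9 ] T [-0.343  0.085 -0.078] gap 0.0137 gf 30.0 q [-9.400e-02  3.180e-01  1.810e+00 -1.000e-03  1.010e+00  1.853e+00]
t 13.95 p [0.5049 0.0213 0.1403] yaw -26.55 tilt 0.15 F [ 0.07 -1.9   8.39] T [-0.45   0.188 -0.112] gap 0.0141 gf 30.0 q [-9.400e-02  3.190e-01  1.811e+00 -1.000e-03  1.009e+00  1.941e+00]
```

```bash
python3 -m handwheel '[[0,0,0.0012,0,0,0.014,0],[0,0,0.0024,0,0,0.028,0],[0,0,0.0024,0,0,0.028,0]]'>/dev/null; python3 g.py; python3 -m handwheel '[[0,0,0.0012,0,0,0.014,0],[0,0,0.0012,0,0,0.014,0]]'>/dev/null; python3 g.py
```

```text
t 14.25 p [0.5049 0.0213 0.1399] yaw -31.59 tilt 0.15 F [-1.06 -2.38  6.49] T [-0.446  0.092 -0.08 ] gap 0.0136 gf 30.0 q [-9.400e-02  3.200e-01  1.811e+00 -1.000e-03  1.008e+00  2.029e+00]
t 14.45 p [0.5048 0.0213 0.1396] yaw -34.1 tilt 0.15 F [-0.53 -1.78  7.13] T [-0.529  0.172 -0.116] gap 0.014 gf 30.0 q [-9.400e-02  3.200e-01  1.812e+00 -1.000e-03  1.008e+00  2.073e+00]
```

```bash
python3 -m handwheel '[[0,0,0.0012,0,0,0.014,0],[0,0,0.0024,0,0,0.028,0],[0,0,0.0024,0,0,0.028,0]]'>/dev/null; python3 g.py; python3 -m handwheel '[[0,0,0.0012,0,0,0.014,0],[0,0,0.0012,0,0,0.014,0]]'>/dev/null; python3 g.py
```

```text
t 14.75 p [0.5047 0.0212 0.1391] yaw -39.14 tilt 0.14 F [-0.83 -2.17  8.05] T [-0.581  0.204 -0.104] gap 0.0134 gf 30.0 q [-9.400e-02  3.210e-01  1.812e+00 -1.000e-03  1.007e+00  2.161e+00]
t 14.95 p [0.5046 0.021  0.1389] yaw -41.65 tilt 0.14 F [-1.46 -3.58  6.98] T [-0.605  0.279 -0.062] gap 0.0139 gf 30.0 q [-9.400e-02  3.210e-01  1.813e+00 -2.000e-03  1.006e+00  2.205e+00]
```

```bash
python3 -m handwheel '[[0,0,0.0008,0,0,0.014,0],[0,0,0.0008,0,0,0.014,0]]'>/dev/null; python3 g.py; python3 -m handwheel '[[0,0,0.0005,0,0,0.01,0],[0,0,0.0005,0,0,0.01,0]]'>/dev/null; python3 g.py
```

```text
t 15.15 p [0.5041 0.0207 0.1387] yaw -44.13 tilt 0.15 F [-2.81 -4.97  8.17] T [-0.812  0.518  0.19 ] gap 0.0139 gf 30.0 q [-0.094  0.321  1.813 -0.003  1.007  2.248]
t 15.35 p [0.504  0.0207 0.1387] yaw -45.87 tilt 0.15 F [-2.69 -4.08 10.41] T [-0.723  0.589  0.529] gap 0.0139 gf 30.3 q [-0.094  0.321  1.813 -0.003  1.007  2.279]
```

Torque rises at 68° from the drop and z is exactly 6 mm lower: home against the stop. Relax, release and withdraw.

```bash
python3 -m handwheel '[[0,0,-0.001,0,0,-0.008,0],[0,0,-0.0015,0,0,-0.008,0]]'>/dev/null; python3 g.py; python3 -m handwheel '[[0,0,0,0,0,0,0.2],[0,0,0,0,0,0,0.4],[0,0,0,0,0,0,0.4],[0,0,0,0,0,0,0.4],[0,0,-0.05,0,0,0,0.4],[0,0,-0.2,0,0,0,0.4],[0,0,-0.4,0,0,0,0.4],[0,0,-0.6,0,0,0,0.4]]'; python3 g.py
python3 - <<'E'
import numpy as np
from rig import bot
from h import *
for n in("top","side"):
    c=bot.read_camera(n);X,ok=cloud(c);hsv=cv2.cvtColor(c["color"],cv2.COLOR_RGB2HSV)
    k=((hsv[...,0]<8)|(hsv[...,0]>172))&(hsv[...,1]>120)&ok&(abs(X[...,0]-.5)<.05)&(abs(X[...,1]-.02)<.05)&(X[...,2]>.09)&(X[...,2]<.165)
    q=X[k]
    if len(q): print(n,k.sum(),q.mean(0).round(4),q.min(0).round(3),q.max(0).round(3),"z98",np.percentile(q[:,2],[50,90,98]).round(4))
    if n=="side": cv2.imwrite("pics/s3.png",cv2.resize(c["color"][100:280,260:430,::-1],None,fx=3.3,fy=3.3,interpolation=2))
E
```

```text
t 15.55 p [0.504  0.0207 0.1387] yaw -44.39 tilt 0.14 F [-0.91 -4.31  6.4 ] T [-0.8    0.447  0.257] gap 0.0139 gf 30.0 q [-0.094  0.321  1.813 -0.003  1.007  2.253]
clock: 16.35
tool_pos: [0.5032, 0.022, 0.2597]
ee_rot: [0.926, -0.379, -0.0, 0.0]
ft_force: [1.1, -0.2, -0.5]
finger_gap: 0.0349
grasp_force: 0.0
t 16.35 p [0.5032 0.022  0.2597] yaw -44.49 tilt 0.05 F [ 1.12 -0.2  -0.51] T [ 0.026 -0.076  0.016] gap 0.0349 gf 0.0 q [-0.094  0.185  1.661  0.     1.296  2.254]
top 1 [0.4874 0.0466 0.1328] [0.487 0.047 0.133] [0.487 0.047 0.133] z98 [0.1328 0.1328 0.1328]
side 683 [0.5012 0.0358 0.1275] [ 0.472 -0.004  0.1  ] [0.531 0.056 0.158] z98 [0.1257 0.1537 0.1574]
```

View pics/s3.png

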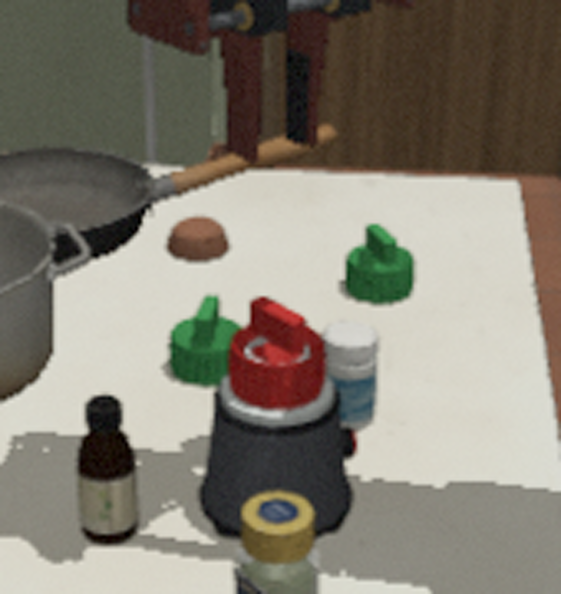

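The side crop shows the lid seated level on the cup (crop 277,365), its bar top at about 0.158 m against the expected 0.1585. The fingers are clear and the bystanders have not moved.

```bash
python3 -c "
from rig import bot
print(bot.sign_off())"
```

```text
the job is handed in; nothing more can be done
None
```

The red lid is screwed home on the grinder against its stop (the stop came 68° clockwise from the drop, 6 mm lower), released, and the job is handed in; the lid-to-grinder force isn't measured directly, but wrist force readings stayed under about 12 N, and the yellow-capped jar, brown bottle and blue-labelled jar look unmoved.

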